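# Close the snack canisters with their own lids

## Robot

A 6-joint arm with a two-finger parallel gripper is mounted at the origin on the work surface. World frame = base frame: x ahead of the robot, y to its left, z up, the work surface at z = 0. Lengths are in m, angles in rad, forces in N, time in s.
With the tool pointing down it reaches from about 0.25 to 0.775 m from the base axis. Payload 4 kg.
Tool frame: the origin (TCP) lies at the very end of the fingers, on their centre line; the grasp point (between the pads) lies 19 mm behind it; z points along the fingers, y is the direction in which the jaws open and shut (so a half turn about z gives the same grasp; the last joint's range is limited). The gripper opens to 94 mm and grips with 3 to 60 N. Pads are 16 mm wide; open, the fingers measure 119 mm over their backs; the gripper's body (75 mm by 177 mm) begins 78 mm behind the grasp point.
Start: joints at [1.035, 0.087, 1.371, -0, 1.684, -0.103], TCP at [0.231, 0.499, 0.206] pointing down, gripper open.
Joint ranges: [-3.1, 3.1], [-0.76, 2.03], [0.27, 2.55], [-1.08, 4.22], [0.17, 2.65], [-2.57, 2.57]. Speed limits (rad/s): [2.79, 2.79, 3.14, 3.14, 3.14, 3.14].

## Interface

Orientations are given as [roll, pitch, yaw] about the fixed x, y, z axes, in that order (R = Rz(yaw) Ry(pitch) Rx(roll)).
In Python, from bench import robot, cams, models gives the robot as it stands.
- The arm moves only by the tool step_arm, never from a script. Its argument "series" is a list of rows, each a list of 5 numbers: the gripper command: -1 is shut, 1 is fully open, values between are in proportion, then the shift along the tool's x, y, z in mm, then the turn about the tool's z in degrees. A call has 1 to 20 rows; each row is the pose to reach, as a shift and turn from the pose commanded when the call began, along the tool's axes at that moment; what a row does not reach only later rows make up. A row lasts 1/8 s, in which the tool goes at most 62.5 mm and 10.7 degrees, less where a joint would pass 70% of its speed; a pose out of reach is approached as far as the arm can. A call with a gripper value outside its range is refused whole. The fingers move at their own pace and stop on an object; the grip force is fixed at half the most. Time passes only in rows, so rows that repeat a pose let the fingers close. It gives the time, the measured TCP pose, the force and the opening at its end, in the units of the state.
- robot.get_obs(): the state, without advancing time (a new reading comes with each control period).
- cams.snapshot(name): name is "side" or "top" or "wrist"; returns a dict with "pixels" (420x560x3 uint8, red, green, blue), "fov_y" (degrees; the focal length in pixels is half the picture's height over the tangent of half this angle, whatever the lens; pixels are square), "cx", "cy" (the principal point, pixels), "R" (3x3) and "t" (3): a world point X has camera coordinates R X + t. Camera axes: x right, y down, z forward; pixel columns grow to the right and rows downward; lengths in m; the calibration is good to about 2 mm. A picture is of the moment at which its call begins. There is no depth.
- robot.close_job(): hands the job in, once; it reports no verdict.
Trained networks look in a picture, given as the dict that the camera call returned (one of the last four; its "shot" number tells which), for a name from the list of things; names that differ only in an ending like _2 or _b are one class to them, and where a whole thing is asked for, a point or a joint stands for the part that bears it (a point fixed in the world has none). Each returns a list of dicts, best first, with "p" (0 to 1); they miss things now and then, are a little off and sometimes report something else, mostly with a low value. They report only what shows in the picture. A call takes as long as a camera call.
- models.find_in(picture, label): "position" ([x, y, z] in m, in world coordinates, good to about 4 mm: the middle of the surface that is visible of it).
- models.pinpoint(picture, label): "position" ([x, y, z] in m, in world coordinates, good to about 4 mm: a listed point, or the origin of a listed thing).
The state is a dict: "time": time; "joint_positions": joint angles; "qvel": joint speeds; "joint_torque": joint torques, N m; "tool_pos": TCP position; "ee_rot": TCP orientation; "wrist_force": force on the tool from outside, world axes, zero at the start; "wrist_torque": the same for the moment, N m; "width": finger opening in m.
Only numpy, scipy, OpenCV 4.12 (cv2) and the standard library are available. Lean on these libraries where they do the work, as an engineer would, in place of code of your own. Each camera call takes 0.05 s, during which the arm holds its last target. There are 200 camera calls.

## Task

The four stoneware snack canisters have been refilled and stand open: put each wooden lid on the one canister it fits by shape and size, so that its plug is fully in and the lid lies flat on the rim all round. Set the lids down rather than letting them fall, leave the canisters where they stand, and do not disturb the wooden bowl or the blue cup; let go of everything at the end.

Things in the scene. Friction and masses are not known exactly. Their poses are not given: they have to be found in the camera images.
- lid_small_round: Small round lid: plate diameter 78 mm, plug diameter 58 mm at its top, round knob diameter 24 mm, 70 g. Birch, knob up. Origin: centre of the plug's flat underside, z up; above it plug 0-12 mm (9 mm narrower across at the bottom), plate 12-21 mm, knob 21-51 mm. Fits only canister_small_round; fully home its origin is 78 mm above that canister's origin (plate on the rim), any yaw.
- lid_large_round: Large round lid: plate diameter 112 mm, plug diameter 92 mm at its top, round knob diameter 24 mm, 150 g. Birch, knob up. Origin: centre of the plug's flat underside, z up; above it plug 0-12 mm (9 mm narrower across at the bottom), plate 12-21 mm, knob 21-51 mm. Fits only canister_large_round; fully home its origin is 68 mm above that canister's origin, any yaw.
- lid_square: Square lid: plate 86 x 86 mm, plug 66 x 66 mm at its top, square knob 24 x 24 mm, sides along body x and y, 100 g. Birch, knob up. Origin: centre of the plug's flat underside, z up; above it plug 0-12 mm (9 mm narrower across at the bottom), plate 12-21 mm, knob 21-51 mm. Fits only canister_square, any quarter turn; fully home its origin is 83 mm above that canister's origin.
- lid_oblong: Oblong lid: plate 114 mm (body x) x 66 mm (body y), plug 94 x 46 mm at its top, bar knob 56 mm (x) x 16 mm (y), 110 g. Birch, knob up. Origin: centre of the plug's flat underside, z up; above it plug 0-12 mm (9 mm narrower across at the bottom), plate 12-21 mm, knob 21-51 mm. Fits only canister_oblong, long sides together; fully home its origin is 53 mm above that canister's origin.
- canister_small_round: Small round canister holding walnuts: outer diameter 74, mouth 65, height 90 mm, 0.55 kg. Grey-blue stoneware, open top, walls 4.5 mm, loose, stands on the counter. Origin: centre of its underside, z up. 
- canister_large_round: Large round canister holding biscuits: outer diameter 108, mouth 99, height 80 mm, 0.75 kg. Grey-blue stoneware, open top, walls 4.5 mm, loose, stands on the counter. Origin: centre of its underside, z up. 
- canister_square: Square canister holding wafers: outer 82 x 82, mouth 73 x 73, height 95 mm, sides along the body's x and y axes, 0.7 kg. Grey-blue stoneware, open top, walls 4.5 mm, loose, stands on the counter. Origin: centre of its underside, z up. 
- canister_oblong: Oblong canister holding snack bars: outer 110 (body x) x 62 (body y), mouth 101 x 53, height 65 mm, 0.6 kg. Grey-blue stoneware, open top, walls 4.5 mm, loose, stands on the counter. Origin: centre of its underside, z up. 
- wooden_bowl: Small dark wooden bowl of dates, diameter 104, height 48 mm, loose; it has no lid and stays as it is, open. Origin: centre of its underside.
- snack_cup: Blue plastic snack cup, its own flip lid shut, diameter 71, height 89 mm (thumb tab to 40 mm from the axis), loose; stays as it is. Origin: centre of its underside.

How it is judged:
At the end, for the whole second after the job is handed in: Each lid on its own canister: axes within 8 mm, seated within 3 mm of fully home, level within 3 degrees, square and oblong lids turned with their canister within 8 degrees, released, at rest; canisters upright and within 30 mm, bowl and cup within 25 mm, of where they stood (horizontal distance between lid_small_round and canister_small_round below 0.008 m and z of lid_small_round in the frame of canister_small_round between 0.075 and 0.081 m and angle between each of lid_small_round, lid_large_round, lid_square, lid_oblong's own z axis and vertical below 0.06 rad and linear speed of each of lid_small_round, lid_large_round, lid_square, lid_oblong below 0.02 m/s and distance of each of canister_small_round, canister_large_round, canister_square, canister_oblong from where it was at the start of the episode below 0.03 m and angle between each of canister_small_round, canister_large_round, canister_square, canister_oblong's own z axis and vertical below 0.05 rad and horizontal distance between lid_large_round and canister_large_round below 0.008 m and z of lid_large_round in the frame of canister_large_round between 0.065 and 0.071 m and horizontal distance between lid_square and canister_square below 0.008 m and z of lid_square in the frame of canister_square between 0.08 and 0.086 m and (angle between the x axis of lid_square and the x axis of canister_square, either way round below 0.15 rad or angle between the x axis of lid_square and the y axis of canister_square, either way round below 0.15 rad) and horizontal distance between lid_oblong and canister_oblong below 0.008 m and z of lid_oblong in the frame of canister_oblong between 0.05 and 0.056 m and angle between the x axis of lid_oblong and the x axis of canister_oblong, either way round below 0.15 rad and distance of each of wooden_bowl, snack_cup from where it was at the start of the episode below 0.025 m); the robot touches nothing.
It fails at once if a lid is dropped or flung (faster than 0.7 m/s with no finger on it) ((linear speed of lid_small_round above 0.7 m/s and contact force between the fingers and lid_small_round below 0.1 N) or (linear speed of lid_large_round above 0.7 m/s and contact force between the fingers and lid_large_round below 0.1 N) or (linear speed of lid_square above 0.7 m/s and contact force between the fingers and lid_square below 0.1 N) or (linear speed of lid_oblong above 0.7 m/s and contact force between the fingers and lid_oblong below 0.1 N)).
It fails at once if a canister is tipped by more than 17 degrees (angle between any of canister_small_round, canister_large_round, canister_square, canister_oblong's own z axis and vertical above 0.3 rad).
It fails at once if the wooden bowl is moved by more than 25 mm or tipped (distance of wooden_bowl from where it was at the start of the episode above 0.025 m or angle between wooden_bowl's own z axis and vertical above 0.3 rad).
It fails at once if the blue snack cup is moved by more than 25 mm or tipped (distance of snack_cup from where it was at the start of the episode above 0.025 m or angle between snack_cup's own z axis and vertical above 0.3 rad).
It also fails if it takes over 102 s, if anything falls off the work surface, if the arm or the gripper's body presses on something with over 40 N, if the wrist force passes 120 N, or if a joint passes its speed limit or range.

## Working session

There is one attempt and no reset: what is moved stays moved. The work goes in short steps, Python scripts to look and compute and a tool call to move; the robot and the scene stay as the last step left them, time stands still between calls to the robot, and variables do not carry over. Pictures are saved under pics/ and viewed, about 12 in all and at most 16, crops included, and the job is handed in when it is done.

Besides the shell and the picture viewer there is one more tool, called after "Call:" by a JSON object that holds its "fn" and its "kwargs". step_arm: Moves the arm, as the interface text tells. Its arguments: {"type":"object","properties":{"series":{"type":"array","items":{"type":"array","items":{"type":"number"}}}},"required":["series"]}

```bash
mkdir -p pics; python3 - <<'E'
from bench import robot,cams,models
import cv2,numpy as np
o=robot.get_obs();print({k:np.round(v,3).tolist() for k,v in o.items()})
L="lid_small_round lid_large_round lid_square lid_oblong canister_small_round canister_large_round canister_square canister_oblong wooden_bowl snack_cup".split()
for n in ["top","side"]:
    s=cams.snapshot(n);cv2.imwrite(f"pics/{n}0.png",s["pixels"][:,:,::-1])
    print(n,s["fov_y"],s["cx"],s["cy"],np.round(s["R"],3).tolist(),np.round(s["t"],3).tolist())
    for l in L:
        print(l,[(round(d["p"],2),np.round(d["position"],3).tolist()) for d in models.pinpoint(s,l)[:2]])
E
```

```text
{'time': 0.0, 'joint_positions': [1.035, 0.088, 1.372, 0.0, 1.684, -0.103], 'qvel': [0.001, -0.001, 0.0, -0.001, -0.0, 0.0], 'joint_torque': [-0.001, -34.018, -30.243, 0.072, 0.033, -0.0], 'tool_pos': [0.23, 0.499, 0.204], 'ee_rot': [-3.139, -0.0, 2.709], 'wrist_force': [0.081, 0.207, -0.3], 'wrist_torque': [0.025, -0.004, 0.009], 'width': 0.094}
top 43.759115714227775 275.8466619718028 209.0092727836399 [[0.028, -1.0, -0.0], [-0.988, -0.028, -0.152], [0.152, 0.004, -0.988]] [-0.006, 0.548, 1.45]
lid_small_round []
lid_large_round [(0.86, [0.626, -0.228, 0.0])]
lid_square [(0.65, [0.449, 0.165, -0.005])]
lid_oblong [(0.85, [0.46, -0.16, 0.001]), (0.22, [0.363, -0.313, 0.001])]
canister_small_round [(0.82, [0.488, -0.007, 0.0])]
canister_large_round [(0.8, [0.666, 0.004, -0.004])]
canister_square [(0.92, [0.631, 0.212, 0.001])]
canister_oblong [(0.71, [0.363, -0.314, 0.001]), (0.16, [0.624, -0.23, 0.001])]
wooden_bowl [(0.97, [0.536, -0.402, 0.004])]
snack_cup [(0.71, [0.527, 0.42, -0.0])]
side 42.14334081530265 273.76216658554307 206.7907009176917 [[0.983, -0.185, -0.011], [-0.115, -0.562, -0.819], [0.145, 0.806, -0.573]] [-0.54, 0.09, 1.269]
lid_small_round [(0.71, [0.375, 0.321, 0.002])]
lid_large_round [(0.75, [0.628, -0.231, 0.004]), (0.19, [0.491, -0.002, -0.002])]
lid_square [(0.76, [0.453, 0.168, 0.002]), (0.25, [0.526, 0.418, -0.004])]
lid_oblong [(0.58, [0.458, -0.16, 0.002])]
canister_small_round [(0.9, [0.493, -0.005, -0.001])]
canister_large_round [(0.59, [0.668, -0.004, 0.002])]
canister_square [(0.71, [0.628, 0.217, -0.002])]
canister_oblong [(0.83, [0.367, -0.313, -0.002])]
wooden_bowl [(0.74, [0.538, -0.405, 0.0]), (0.69, [0.668, -0.004, 0.002])]
snack_cup [(0.65, [0.53, 0.421, -0.002])]
```

View pics/top0.png

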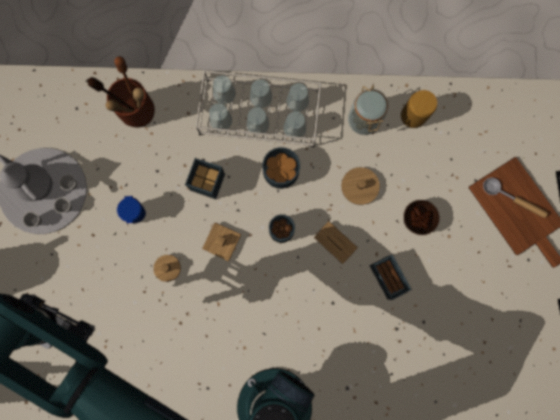

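View pics/side0.png

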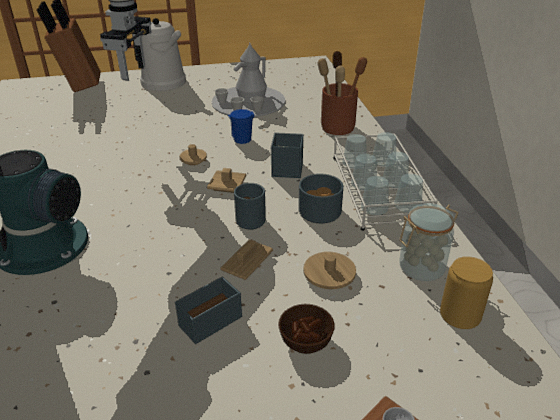

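Both pictures show all four lids lying knob up: small round at (167,268) in the top picture, square (222,240), oblong (336,242) and large round (361,185). Nothing crowds them. I'll move over the small lid and check with the wrist camera.

Call:
{"fn": "step_arm", "kwargs": {"series": [[1,-205,-101,0,0],[1,-205,-101,0,0],[1,-205,-101,0,0],[1,-205,-101,0,0],[1,-205,-101,0,0],[1,-205,-101,0,0]]}}

```text
time: 1.85
tool_pos: [0.3741, 0.3221, 0.2055]
ee_rot: [3.141, -0.001, 2.709]
wrist_force: [0.5, 0.2, 0.3]
width: 0.0935
```

```bash
cat > h.py <<'E'
from bench import robot,cams,models
import cv2,numpy as np
def shot(n,f=None):
    s=cams.snapshot(n)
    if f: cv2.imwrite(f"pics/{f}.png",s["pixels"][:,:,::-1])
    return s
def ray(s,u,v,z):
    f=s["pixels"].shape[0]/2/np.tan(np.radians(s["fov_y"])/2)
    R=np.array(s["R"]);t=np.array(s["t"]);d=R.T@[(u-s["cx"])/f,(v-s["cy"])/f,1];c=-R.T@t
    return c+d*(z-c[2])/d[2]
def proj(s,X):
    f=s["pixels"].shape[0]/2/np.tan(np.radians(s["fov_y"])/2)
    p=np.array(s["R"])@np.array(X)+np.array(s["t"]);return f*p[0]/p[2]+s["cx"],f*p[1]/p[2]+s["cy"]
def go(x,y,z,yaw=None):
    o=robot.get_obs();p=o["tool_pos"];w=o["ee_rot"][2];d=np.array([x,y,z])-p
    X=np.array([np.cos(w),np.sin(w)]);Y=np.array([np.sin(w),-np.cos(w)])
    t=0 if yaw is None else -((yaw-w+np.pi/2)%np.pi-np.pi/2)
    print("pos",np.round(p,4),"yaw",round(w,3),"t",round(o["time"],2),"-> shift",np.round([X@d[:2]*1e3,Y@d[:2]*1e3,-d[2]*1e3,np.degrees(t)],1), "q6",round(o["joint_positions"][5],2))
def pp(s,*ls):
    for l in ls: print(l,[(round(d["p"],2),np.round(d["position"],4).tolist()) for d in models.pinpoint(s,l)[:2]])
E
python3 - <<'E'
from h import *
s=shot("wrist","w1");print(s["fov_y"],"cam",-np.array(s["R"]).T@s["t"])
pp(s,"lid_small_round","lid_square")
s=shot("top","t1");pp(s,"lid_small_round")
big=cv2.resize(s["pixels"][150:310,140:420,::-1],None,fx=2.85,fy=2.85,interpolation=cv2.INTER_CUBIC)
cv2.imwrite("pics/t1c.png",cv2.convertScaleAbs(big,alpha=1.7))
go(.375,.321,.2)
E
```

```text
69.2519781633379 cam [0.30133533 0.35553965 0.38470086]
lid_small_round [(0.57, [0.3745, 0.3199, 0.0012])]
lid_square [(0.7, [0.4498, 0.1654, 0.001])]
lid_small_round [(0.77, [0.3714, 0.3144, 0.0032])]
pos [0.3737 0.3226 0.2055] yaw 2.711 t 2.1 -> shift [-1.8 -0.9  5.5  0. ] q6 -0.54
```

View pics/w1.png

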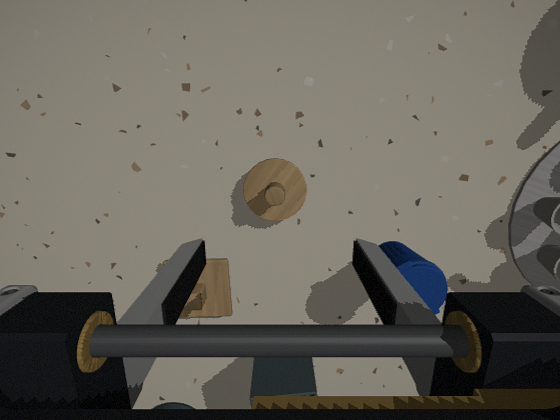

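View pics/t1c.png

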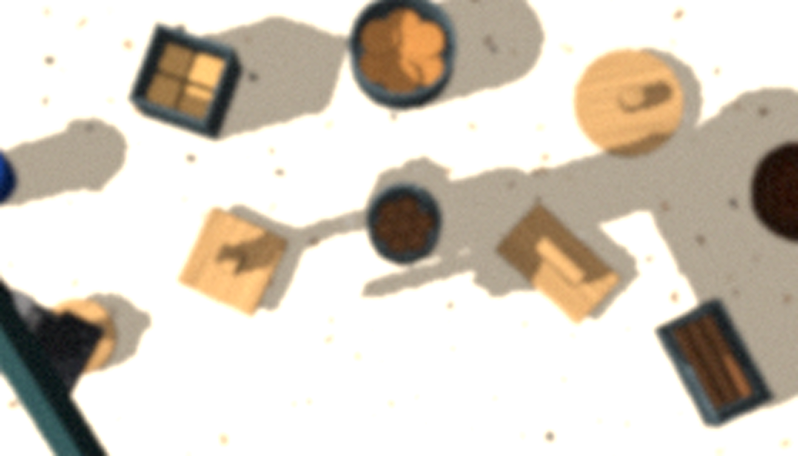

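w1 shows the small lid's plate centred at about (275,189) and its knob top at about (275,193). t1c shows all the corners well enough to compute yaws.

```bash
python3 - <<'E'
from h import *
s=shot("wrist")
print("small plate",ray(s,275,189,.021),"knob",ray(s,276,194,.051))
s=shot("top")
P={"sq can .095":([(157,27),(241,65),(217,138),(133,102)],.095),"sq lid":([(216,208),(288,240),(251,315),(180,282)],.021),
"ob lid":([(541,204),(620,277),(578,324),(497,250)],.021),"ob can":([(717,300),(772,396),(713,426),(657,331)],.065),
"small can":([(404,221)],.09),"large can":([(401,51)],.08),"large lid":([(631,102)],.021)}
for k,(c,z) in P.items():
    w=np.array([ray(s,u/2.85+140,v/2.85+150,z)[:2] for u,v in c]);e=np.roll(w,-1,0)-w
    print(k,np.round(w.mean(0),4),np.round(np.arctan2(e[:,1],e[:,0]),3),np.round(np.hypot(*e.T),3))
E
```

```text
small plate [0.37073198 0.31881638 0.021     ] knob [0.37064839 0.32048522 0.051     ]
sq can .095 [0.6188 0.2064] [-1.973  2.872  1.192 -0.252] [0.091 0.076 0.09  0.078]
sq lid [0.4528 0.161 ] [-1.961  2.721  1.168 -0.407] [0.08  0.084 0.079 0.083]
ob lid [ 0.4596 -0.1658] [-2.3    2.428  0.852 -0.739] [0.108 0.064 0.109 0.065]
ob can [ 0.3635 -0.3122] [-2.618  2.057  0.542 -1.073] [0.105 0.064 0.104 0.066]
small can [ 0.4901 -0.0084] [0.] [0.]
large can [ 0.6599 -0.0011] [0.] [0.]
large lid [ 0.6271 -0.2377] [0.] [0.]
```

Call:
{"fn": "step_arm", "kwargs": {"series": [[1,1,-3,60,0],[1,1,-3,110,0],[1,1,-3,150,0],[1,1,-3,170,0],[1,1,-3,179,0],[1,1,-3,179,0],[1,1,-3,179,0]]}}

```text
time: 3.08
tool_pos: [0.3731, 0.32, 0.0279]
ee_rot: [3.139, 0.001, 2.709]
wrist_force: [0.4, -0.5, -0.6]
width: 0.094
```

```bash
python3 - <<'E'
from h import *
go(.3715,.3205,.025)
for i in range(5): print(robot.get_obs()["tool_pos"])
s=shot("wrist","w2")
E
```

```text
pos [0.3731 0.32   0.0279] yaw 2.709 t 3.08 -> shift [ 1.7 -0.3  2.9  0. ] q6 -0.54
[0.37312558 0.32004787 0.02785325]
[0.37312558 0.32004787 0.02785325]
[0.37312558 0.32004787 0.02785325]
[0.37312558 0.32004787 0.02785325]
[0.37312558 0.32004787 0.02785325]
```

View pics/w2.png

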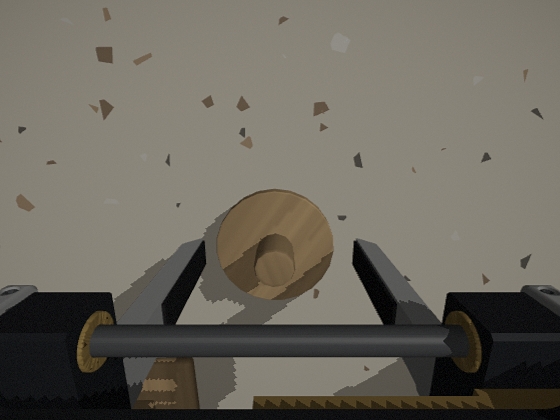

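```bash
python3 - <<'E'
from h import *
s=shot("wrist")
print(ray(s,274,268,.051),ray(s,275,243,.021)); print(proj(s,[.3731,.32,.051]),proj(s,[.3731,.32,.021]))
E
```

```text
[0.37136346 0.31777246 0.051     ] [0.36896898 0.31919996 0.021     ]
(np.float64(278.86672199351506), np.float64(269.0241586742479)) (np.float64(278.7401627594254), np.float64(247.80298131490085))
```

Call:
{"fn": "step_arm", "kwargs": {"series": [[1,2,-2,2,0],[1,2,-2,2,0],[-1,2,-2,2,0],[-1,2,-2,2,0],[-1,2,-2,2,0],[-1,2,-2,2,0],[-1,2,-2,2,0],[-1,2,-2,2,0],[-1,2,-2,2,0],[-1,2,-2,-20,0],[-1,2,-2,-60,0],[-1,2,-2,-110,0],[-1,2,-2,-140,0],[-1,2,-2,-140,0]]}}

```text
time: 4.92
tool_pos: [0.371, 0.3193, 0.1693]
ee_rot: [3.136, 0.003, 2.709]
wrist_force: [0.1, 0.1, -1.2]
width: 0.0236
```

```bash
python3 - <<'E'
from h import *
go(.49,-.0075,.166)
E
```

```text
pos [0.371  0.3193 0.1693] yaw 2.709 t 4.92 -> shift [-245.1 -246.8    3.3    0. ] q6 -0.54
```

Call:
{"fn": "step_arm", "kwargs": {"series": [[-1,-50,-40,0,0],[-1,-100,-80,0,0],[-1,-150,-120,0,0],[-1,-200,-160,0,0],[-1,-250,-200,0,0],[-1,-295,-235,0,0],[-1,-315,-247,0,0],[-1,-315,-247,0,0],[-1,-315,-247,0,0]]}}

```text
time: 6.05
tool_pos: [0.5511, -0.0366, 0.1654]
ee_rot: [3.141, -0.002, 2.71]
wrist_force: [-0.4, -0.6, -0.2]
width: 0.0237
```

```bash
python3 - <<'E'
from h import *
s=shot("wrist","w3");pp(s,"canister_small_round")
print(proj(s,[.49,-.0075,.09]))
go(.49,-.0075,.15)
E
```

```text
canister_small_round [(0.6, [0.492, -0.0069, 0.0027])]
(np.float64(279.84188509831097), np.float64(137.84682282231972))
pos [ 0.5513 -0.0363  0.1662] yaw 2.711 t 6.15 -> shift [67.7  0.6 16.2  0. ] q6 -1.31
```

View pics/w3.png

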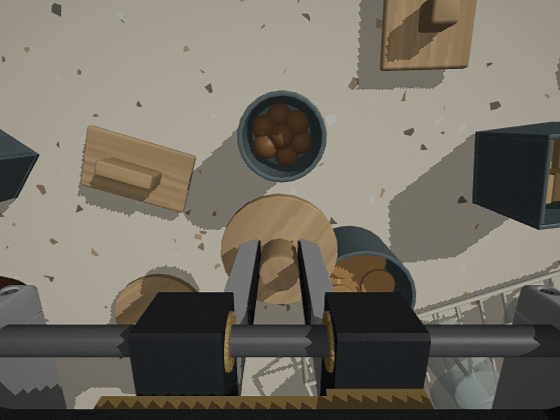

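```bash
python3 - <<'E'
from h import *
s=shot("wrist")
c=ray(s,282,136,.09);l=ray(s,279.5,250,.166-.026+.021)
print(c,l,robot.get_obs()["tool_pos"]); p=np.array(robot.get_obs()["tool_pos"])
print("via lid"); go(*(p[:2]+c[:2]-l[:2]),.15)
print("via tcp"); go(*c[:2],.15)
E
```

```text
[ 0.4897612  -0.00513618  0.09      ] [ 0.55220754 -0.03623448  0.161     ] [ 0.55146013 -0.03637601  0.16651075]
via lid
pos [ 0.5515 -0.0364  0.1665] yaw 2.711 t 6.2 -> shift [69.7  2.2 16.5  0. ] q6 -1.31
via tcp
pos [ 0.5515 -0.0364  0.1665] yaw 2.711 t 6.2 -> shift [69.1  2.6 16.5  0. ] q6 -1.31
```

Call:
{"fn": "step_arm", "kwargs": {"series": [[-1,50,2,0,0],[-1,69,2,0,0],[-1,69,2,0,0],[-1,69,2,20,0],[-1,69,2,35,0],[-1,69,2,43,0],[-1,69,2,49,0],[-1,69,2,54,0],[-1,69,2,58,0],[-1,69,2,61,0],[-1,69,2,62,0],[-1,69,2,62,0],[-1,69,2,62,0]]}}

```text
time: 7.82
tool_pos: [0.4902, -0.007, 0.1054]
ee_rot: [3.141, 0.0, 2.709]
wrist_force: [-2.3, 0.9, 5.0]
width: 0.0233
```

```bash
python3 - <<'E'
from h import *
o=robot.get_obs();print(o["tool_pos"],o["wrist_force"],o["ee_rot"])
s=shot("side","s1");u,v=map(int,proj(s,[.49,-.005,.09]))
cv2.imwrite("pics/s1c.png",cv2.resize(s["pixels"][v-70:v+70,u-90:u+90,::-1],None,fx=4,fy=4))
E
```

```text
[ 0.49021929 -0.00704387  0.10541685] [-2.26090496  0.90521928  4.95679619] [3.14103745e+00 3.78728791e-04 2.70889599e+00]
```

View pics/s1c.png

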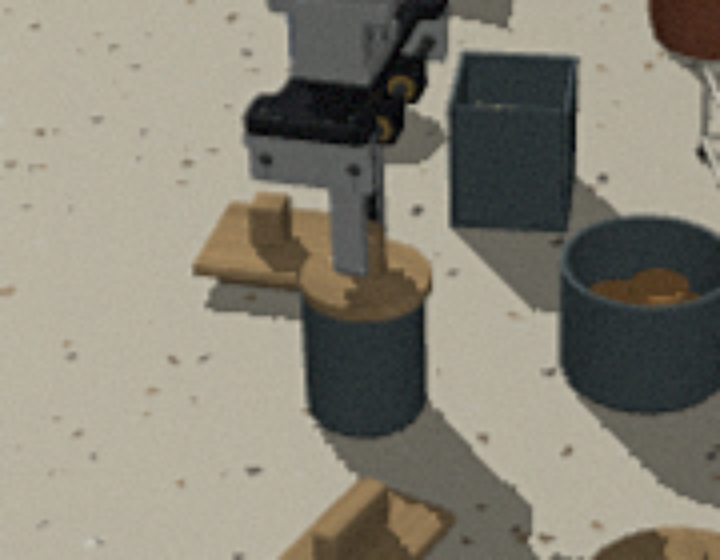

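Call:
{"fn": "step_arm", "kwargs": {"series": [[-1,1,0,1,0],[-1,1,0,2,0],[-1,1,0,2,0]]}}

```text
time: 8.25
tool_pos: [0.4903, -0.007, 0.1054]
ee_rot: [3.141, 0.003, 2.709]
wrist_force: [-4.5, 0.4, 12.9]
width: 0.0232
```

```bash
python3 - <<'E'
from h import *
go(.49,-.005,.104)
s=shot("top")
E
```

```text
pos [ 0.4903 -0.007   0.1054] yaw 2.709 t 8.25 -> shift [1.1 1.7 1.4 0. ] q6 -1.27
```

Call:
{"fn": "step_arm", "kwargs": {"series": [[-1,0,0,-1,0],[0,0,0,-1,0],[1,0,0,-1,0],[1,0,0,-1,0],[1,0,0,-1,0],[1,0,0,-15,0],[1,0,0,-50,0],[1,0,0,-95,0],[1,0,0,-95,0]]}}

```text
time: 9.43
tool_pos: [0.4919, -0.0071, 0.2032]
ee_rot: [3.138, 0.01, 2.709]
wrist_force: [0.7, -0.6, -0.2]
width: 0.0936
```

```bash
python3 - <<'E'
from h import *
s=shot("wrist");pp(s,"lid_small_round","canister_small_round")
s=shot("side");pp(s,"lid_small_round","canister_small_round")
go(.4528+.028,.163-.012,.2)
E
```

```text
lid_small_round [(0.84, [0.4915, -0.0084, 0.075])]
canister_small_round []
lid_small_round [(0.93, [0.4946, -0.0062, 0.0783]), (0.33, [0.4503, 0.1679, -0.0018])]
canister_small_round [(0.87, [0.491, -0.0041, -0.0022])]
pos [ 0.4884 -0.0067  0.1959] yaw 2.709 t 9.72 -> shift [ 73.1 140.   -4.1   0. ] q6 -1.27
```

Call:
{"fn": "step_arm", "kwargs": {"series": [[1,40,60,0,0],[1,65,110,0,0],[1,73,140,0,0],[1,73,140,0,0],[1,73,140,0,0]]}}

```text
time: 10.35
tool_pos: [0.4813, 0.1502, 0.1966]
ee_rot: [-3.14, -0.001, 2.709]
wrist_force: [0.5, 0.3, 0.9]
width: 0.0938
```

```bash
cat >> h.py <<'E'
def quad(s,u,v,z,lid=True,dark=False):
    """segment blob containing (u,v): wood (saturation) or dark stoneware; print min-area rect of the rectified (plane z) contour"""
    im=cv2.GaussianBlur(s["pixels"],(3,3),0);h=cv2.cvtColor(im,cv2.COLOR_RGB2HSV).astype(int)
    r,g,b=[im[:,:,i].astype(int) for i in range(3)]
    m=((r-b)*3>r) if lid else (b>r+4)
    m=cv2.morphologyEx(m.astype(np.uint8),cv2.MORPH_OPEN,np.ones((3,3)))
    n,lab=cv2.connectedComponents(m);k=lab[int(v),int(u)]
    c=max(cv2.findContours((lab==k).astype(np.uint8),0,cv2.CHAIN_APPROX_NONE)[0],key=len)[:,0]
    w=np.array([ray(s,a,b_,z)[:2] for a,b_ in c]).astype(np.float32)
    (cx,cy),sz,_=R=cv2.minAreaRect(w);bx=cv2.boxPoints(R);e=np.roll(bx,-1,0)-bx
    print("quad",k,(round(cx,4),round(cy,4)),np.round(sz,4),"edge",np.round(np.arctan2(e[:2,1],e[:2,0]),3),np.round(np.hypot(*e[:2].T),3))
    return c
E
python3 - <<'E'
from h import *
s=shot("wrist","w4");pp(s,"lid_square","canister_square")
u,v=proj(s,[.4528,.163,.021]);print(u,v)
quad(s,u+20,v-30,.021)
E
```

```text
lid_square [(0.69, [0.4525, 0.1644, 0.0016])]
canister_square [(0.83, [0.6283, 0.2149, 0.0009])]
278.76386237140986 165.45498948481782
quad 1 (0.4525, 0.1651) [0.0834 0.0839] edge [-0.403  1.168] [0.084 0.083]
```

View pics/w4.png

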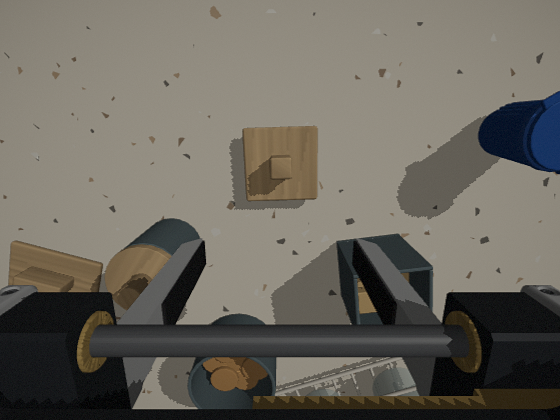

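Call:
{"fn": "step_arm", "kwargs": {"series": [[1,20,1,50,-1.6],[1,32,1,100,-1.6],[1,32,1,140,-1.6],[1,32,1,162,-1.6],[1,32,1,171,-1.6],[1,32,1,171,-1.6],[1,32,1,171,-1.6],[-1,32,1,171,-1.6],[-1,32,1,171,-1.6],[-1,32,1,171,-1.6],[-1,32,1,171,-1.6],[-1,32,1,171,-1.6],[-1,32,1,171,-1.6]]}}

```text
time: 12.12
tool_pos: [0.453, 0.1652, 0.0264]
ee_rot: [3.142, -0.0, 2.737]
wrist_force: [-0.3, 0.7, 0.9]
width: 0.0376
```

```bash
python3 - <<'E'
from h import *
go(.4525,.1645,.026)
E
```

```text
pos [0.453  0.1652 0.0264] yaw 2.737 t 12.12 -> shift [ 0.2 -0.9  0.4  0. ] q6 -0.93
```

Call:
{"fn": "step_arm", "kwargs": {"series": [[-1,0,0,0,0],[-1,0,0,0,0],[-1,0,0,0,0],[-1,0,0,-15,0],[-1,0,0,-60,0],[-1,0,0,-110,0],[-1,0,0,-145,0],[-1,-20,10,-150,0],[-1,-70,37,-150,0],[-1,-120,65,-150,0],[-1,-170,92,-150,0],[-1,-200,107,-150,0],[-1,-210,112,-150,0],[-1,-210,112,-150,0],[-1,-210,112,-150,0]]}}

```text
time: 14.0
tool_pos: [0.6892, 0.1856, 0.1774]
ee_rot: [3.141, 0.0, 2.737]
wrist_force: [0.0, -0.5, -2.0]
width: 0.0238
```

```bash
python3 - <<'E'
from h import *
s=shot("wrist","w5");pp(s,"canister_square","lid_square")
print(proj(s,[.627,.213,.095]));go(.627,.213,.16)
E
```

```text
canister_square [(0.6, [0.6262, 0.2155, 0.0014])]
lid_square [(0.88, [0.6878, 0.1832, 0.1522])]
(np.float64(279.62148056227005), np.float64(136.82561914477816))
pos [0.6894 0.1856 0.1775] yaw 2.737 t 14.15 -> shift [68.2  0.6 17.5  0. ] q6 -0.98
```

View pics/w5.png

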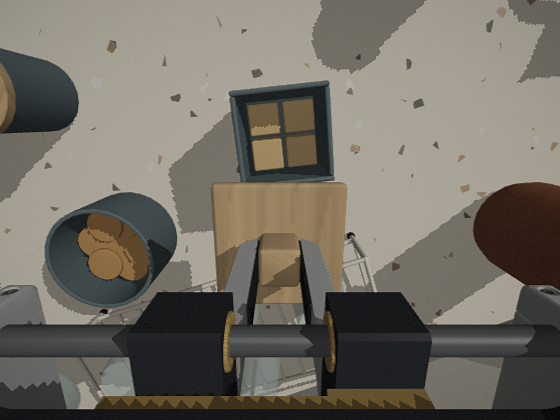

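```bash
python3 - <<'E'
from h import *
s=shot("wrist")
w=np.array([ray(s,*p,.095)[:2] for p in [(230,94),(328,81),(333,180)]]);e=np.diff(w,axis=0)
print(w,np.arctan2(e[:,1],e[:,0]),np.hypot(*e.T)); c=(w[0]+w[2])/2;print("c",c)
z=.1775-.026+.021
l=np.array([ray(s,*p,z)[:2] for p in [(214,184),(347,183)]]);e=l[1]-l[0];print(np.arctan2(e[1],e[0]),np.hypot(*e),l.mean(0))
p=robot.get_obs()["tool_pos"];X=np.array([np.cos(2.737),np.sin(2.737)]);print("lid c est",l.mean(0)-.043*X)
s2=shot("top")
big=cv2.resize(s2["pixels"][150:210,170:320,::-1],None,fx=5,fy=5,interpolation=cv2.INTER_CUBIC);cv2.imwrite("pics/t2c.png",big)
im=s["pixels"][70:200,210:350,::-1];cv2.imwrite("pics/w5c.png",cv2.convertScaleAbs(cv2.resize(im,None,fx=4,fy=4,interpolation=cv2.INTER_CUBIC),alpha=1.8))
E
```

```text
[[0.58048892 0.18940955]
 [0.60250315 0.26559537]
 [0.67925787 0.24135621]] [ 1.28950358 -0.30588873] [0.07930262 0.08049114]
c [0.62987339 0.21538288]
1.1737747426838872 0.08180495519229343 [0.64970027 0.20371064]
lid c est [0.68922858 0.18678394]
```

View pics/w5c.png

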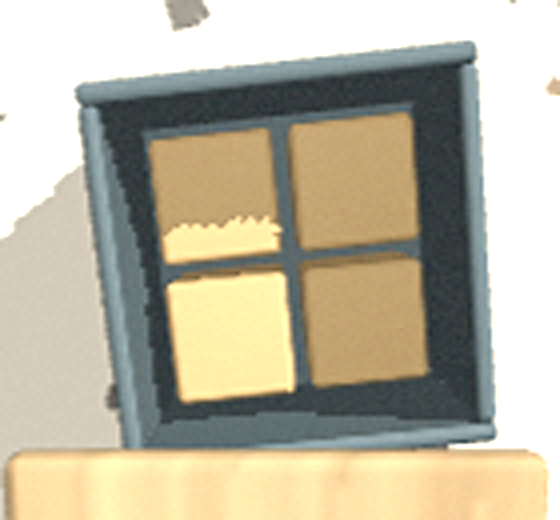

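```bash
python3 - <<'E'
from h import *
s=shot("wrist")
w=np.array([ray(s,210+a/4-.4,70+b/4-.4,.095)[:2] for a,b in [(78,88),(474,43),(495,438),(127,458)]]);e=np.roll(w,-1,0)-w
print(np.round(w,4),np.arctan2(e[:,1],e[:,0]),np.hypot(*e.T),w.mean(0),(w[0]+w[2])/2)
c=(w[0]+w[2])/2;go(c[0],c[1],.16,-.3)
E
```

```text
[[0.5788 0.1895]
 [0.6024 0.2657]
 [0.6788 0.2418]
 [0.6513 0.1664]] [ 1.27170885 -0.30307125 -1.92046564  2.83297461] [0.07977171 0.08012177 0.08028013 0.0760656 ] [0.62783443 0.21587277] [0.62883401 0.21567071]
pos [0.6898 0.1855 0.1771] yaw 2.737 t 14.3 -> shift [67.9  3.7 17.1 -6. ] q6 -0.98
```

Call:
{"fn": "step_arm", "kwargs": {"series": [[-1,50,3,0,-5.8],[-1,68,3,0,-5.8],[-1,68,3,0,-5.8],[-1,68,3,20,-5.8],[-1,68,3,38,-5.8],[-1,68,3,48,-5.8],[-1,68,3,54,-5.8],[-1,68,3,59,-5.8],[-1,68,3,63,-5.8],[-1,68,3,66,-5.8],[-1,68,3,68,-5.8],[-1,68,3,69,-5.8],[-1,68,3,69,-5.8]]}}

```text
time: 15.92
tool_pos: [0.6292, 0.2151, 0.1095]
ee_rot: [3.141, 0.002, 2.838]
wrist_force: [-2.0, 0.2, 5.2]
width: 0.0238
```

```bash
python3 - <<'E'
from h import *
o=robot.get_obs();print(o["tool_pos"],o["wrist_force"],o["wrist_torque"])
E
```

```text
[0.62916467 0.2150688  0.10951178] [-1.99799466  0.19976461  5.15959423] [-0.14087862  0.57171732  0.05508397]
```

Call:
{"fn": "step_arm", "kwargs": {"series": [[-1,0,0,0,0],[0,0,0,0,0],[1,0,0,0,0],[1,0,0,0,0],[1,0,0,0,0],[1,0,0,-15,0],[1,0,0,-55,0],[1,0,0,-90,0],[1,0,0,-90,0]]}}

```text
time: 17.05
tool_pos: [0.631, 0.2156, 0.2035]
ee_rot: [3.136, 0.009, 2.838]
wrist_force: [-0.1, 0.7, -0.2]
width: 0.0935
```

```bash
python3 - <<'E'
from h import *
s=shot("side");pp(s,"lid_square","canister_square")
s=shot("wrist");pp(s,"lid_square")
go(.655,-.242,.2)
E
```

```text
lid_square [(0.86, [0.6271, 0.2173, 0.0848]), (0.66, [0.5355, -0.4022, -0.0024])]
canister_square [(0.72, [0.6276, 0.218, -0.002])]
lid_square [(0.67, [0.6295, 0.2109, 0.0836])]
pos [0.628  0.2148 0.1954] yaw 2.838 t 17.3 -> shift [-162.3 -427.8   -4.6    0. ] q6 -1.02
```

Call:
{"fn": "step_arm", "kwargs": {"series": [[1,-20,-45,0,0],[1,-40,-95,0,0],[1,-60,-150,0,0],[1,-80,-205,0,0],[1,-100,-260,0,0],[1,-120,-315,0,0],[1,-140,-370,0,0],[1,-155,-410,0,0],[1,-162,-428,0,0],[1,-162,-428,0,0],[1,-162,-428,0,0]]}}

```text
time: 18.68
tool_pos: [0.6557, -0.2399, 0.1973]
ee_rot: [3.141, -0.001, 2.84]
wrist_force: [0.6, 0.5, -0.3]
width: 0.094
```

```bash
python3 - <<'E'
from h import *
s=shot("wrist","w6");pp(s,"lid_large_round")
print(proj(s,[.627,-.233,.021]),proj(s,[.627,-.233,.051]));go(.627,-.233,.026)
u,v=proj(s,[.627,-.233,.021]);quad(s,u+25,v-30,.021)
E
```

```text
lid_large_round [(0.8, [0.6295, -0.2313, 0.0038])]
(np.float64(277.0050822932757), np.float64(166.8461312671303)) (np.float64(276.8753472008261), np.float64(170.81649194990104))
pos [ 0.6559 -0.2398  0.1978] yaw 2.84 t 18.77 -> shift [ 29.6  -2.1 171.8   0. ] q6 -1.7
quad 4 (0.6272, -0.2326) [0.1089 0.1075] edge [-0.302  1.269] [0.108 0.109]
```

View pics/w6.png

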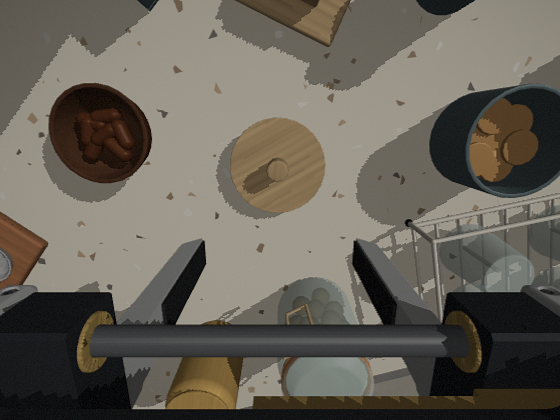

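Call:
{"fn": "step_arm", "kwargs": {"series": [[1,20,-2,50,0],[1,30,-2,100,0],[1,30,-2,140,0],[1,30,-2,162,0],[1,30,-2,171.5,0],[1,30,-2,171.5,0],[1,30,-2,171.5,0],[-1,30,-2,171.5,0],[-1,30,-2,171.5,0],[-1,30,-2,171.5,0],[-1,30,-2,171.5,0],[-1,30,-2,171.5,0],[-1,30,-2,171.5,0],[-1,30,-2,171.5,0],[-1,30,-2,171.5,0],[-1,30,-2,171.5,0]]}}

```text
time: 20.78
tool_pos: [0.6263, -0.2346, 0.0259]
ee_rot: [3.141, -0.0, 2.838]
wrist_force: [1.1, 0.5, -0.5]
width: 0.0239
```

Call:
{"fn": "step_arm", "kwargs": {"series": [[-1,0,0,-15,0],[-1,0,0,-50,0],[-1,0,0,-100,0],[-1,0,0,-140,0],[-1,-5,30,-150,0],[-1,-8,70,-150,0],[-1,-10,100,-150,0],[-1,-10,110,-150,0],[-1,-10,110,-150,0],[-1,-10,110,-150,0]]}}

```text
time: 22.02
tool_pos: [0.6683, -0.1342, 0.1761]
ee_rot: [-3.141, -0.0, 2.837]
wrist_force: [-0.2, -0.8, -1.4]
width: 0.0234
```

```bash
python3 - <<'E'
from h import *
s=shot("wrist","w7");pp(s,"canister_large_round","lid_large_round");c=[.664,0,.08];print(proj(s,c))
pts=[proj(s,[c[0]+.054*np.cos(a),c[1]+.054*np.sin(a),.08]) for a in np.linspace(0,6.28,25)]
im=s["pixels"][:,:,::-1].copy()
cv2.polylines(im,[np.int32(np.round(pts))],True,(0,0,255),1);cv2.imwrite("pics/w7o.png",cv2.resize(im[60:330,180:560],None,fx=2,fy=2))
go(.664,0,.15)
E
```

```text
canister_large_round [(0.69, [0.669, 0.0001, 0.0047])]
lid_large_round [(0.94, [0.6687, -0.1312, 0.1552])]
(np.float64(419.322552358851), np.float64(162.89034233538803))
pos [ 0.6684 -0.1341  0.176 ] yaw 2.836 t 22.18 -> shift [ 44.5 126.6  26.    0. ] q6 -1.55
```

View pics/w7o.png

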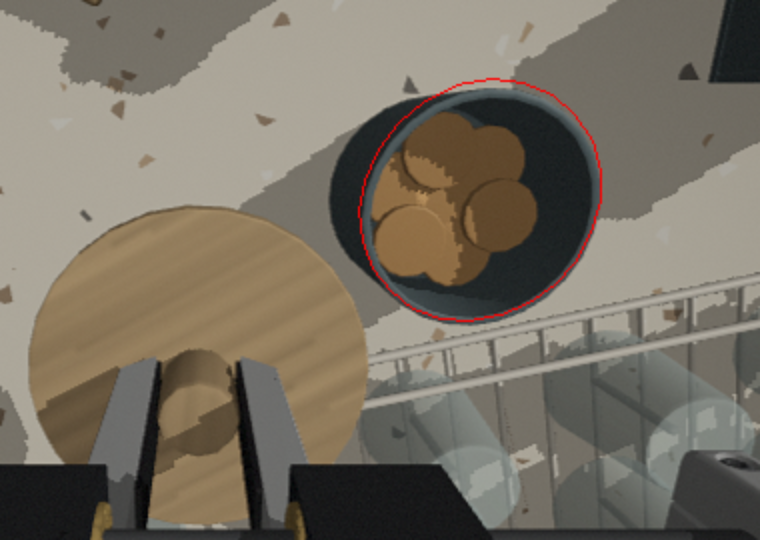

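Call:
{"fn": "step_arm", "kwargs": {"series": [[-1,16,50,0,0],[-1,33,100,0,0],[-1,42,127,0,0],[-1,42,127,0,0],[-1,42,127,30,0],[-1,42,127,52,0],[-1,42,127,62,0],[-1,42,127,68,0],[-1,42,127,73,0],[-1,42,127,77,0],[-1,42,127,80,0],[-1,42,127,82,0],[-1,42,127,83,0],[-1,42,127,83,0]]}}

```text
time: 23.92
tool_pos: [0.6668, 0.001, 0.0939]
ee_rot: [3.141, 0.001, 2.838]
wrist_force: [-1.4, 0.2, 2.7]
width: 0.0235
```

```bash
python3 - <<'E'
from h import *
o=robot.get_obs();print(o["tool_pos"],o["wrist_force"],o["wrist_torque"])
E
```

```text
[0.66680394 0.00099259 0.09390135] [-1.35113824  0.18515654  2.70079631] [-0.0235956   0.20411857 -0.01070592]
```

Seated (z 0.094, with light contact). Now I'll release, lift and go look at the oblong lid.

Call:
{"fn": "step_arm", "kwargs": {"series": [[0,0,0,0,0],[1,0,0,0,0],[1,0,0,0,0],[1,0,0,0,0],[1,0,0,-15,0],[1,0,0,-55,0],[1,0,0,-105,0],[1,0,0,-105,0]]}}

```text
time: 24.92
tool_pos: [0.6695, 0.0007, 0.2062]
ee_rot: [3.139, 0.013, 2.838]
wrist_force: [-0.2, -0.3, 0.7]
width: 0.0934
```

```bash
python3 - <<'E'
from h import *
s=shot("side");pp(s,"lid_large_round","canister_large_round","lid_oblong","canister_oblong")
s=shot("top");pp(s,"lid_oblong","canister_oblong","lid_large_round")
go(.46+.03,-.163-.01,.2)
E
```

```text
lid_large_round [(0.64, [0.6645, 0.0022, 0.071])]
canister_large_round [(0.93, [0.6688, -0.0044, -0.0004]), (0.36, [0.6303, 0.2189, 0.0825])]
lid_oblong [(0.78, [0.4603, -0.1608, 0.0027]), (0.6, [0.4917, -0.0053, -0.003])]
canister_oblong [(0.56, [0.3661, -0.3123, 0.0004])]
lid_oblong [(0.82, [0.4579, -0.1585, 0.0028])]
canister_oblong [(0.6, [0.3607, -0.3149, -0.0019])]
lid_large_round [(0.98, [0.6626, 0.0038, 0.07])]
pos [0.6661 0.0009 0.1965] yaw 2.838 t 25.38 -> shift [ 116.1 -218.7   -3.5    0. ] q6 -1.35
```

Call:
{"fn": "step_arm", "kwargs": {"series": [[1,20,-30,0,10],[1,45,-70,0,20],[1,70,-110,0,30],[1,100,-150,0,40],[1,130,-190,0,50],[1,150,-225,0,60],[1,160,-243,0,70],[1,160,-243,0,80],[1,160,-243,0,90],[1,160,-243,0,100],[1,160,-243,0,110],[1,160,-243,0,114],[1,160,-243,0,114],[1,160,-243,0,114]]}}

```text
time: 27.12
tool_pos: [0.4412, -0.183, 0.1978]
ee_rot: [-3.141, -0.0, 0.849]
wrist_force: [0.0, -0.2, 0.2]
width: 0.0942
```

```bash
python3 - <<'E'
from h import *
s=shot("wrist","w8");pp(s,"lid_oblong","canister_oblong")
u,v=proj(s,[.46,-.162,.021]);print(u,v)
for du,dv in [(0,-40),(30,-30),(-30,-30),(30,30)]: quad(s,u+du,v+dv,.021)
go(.46,-.162,.026,.845)
E
```

```text
lid_oblong [(0.56, [0.4573, -0.1611, -0.0024])]
canister_oblong [(0.8, [0.3643, -0.3156, -0.0008])]
278.9433980276736 167.73521456133665
quad 2 (0.4602, -0.1625) [0.1102 0.0636] edge [-0.722  0.849] [0.064 0.11 ]
quad 0 (0.3917, -0.2417) [0.5525 0.8468] edge [-0.722  0.848] [0.847 0.552]
quad 0 (0.3917, -0.2417) [0.5525 0.8468] edge [-0.722  0.848] [0.847 0.552]
quad 0 (0.3917, -0.2417) [0.5525 0.8468] edge [-0.722  0.848] [0.847 0.552]
pos [ 0.4413 -0.1831  0.1979] yaw 0.849 t 27.27 -> shift [2.820e+01 1.000e-01 1.719e+02 2.000e-01] q6 0.21
```

View pics/w8.png

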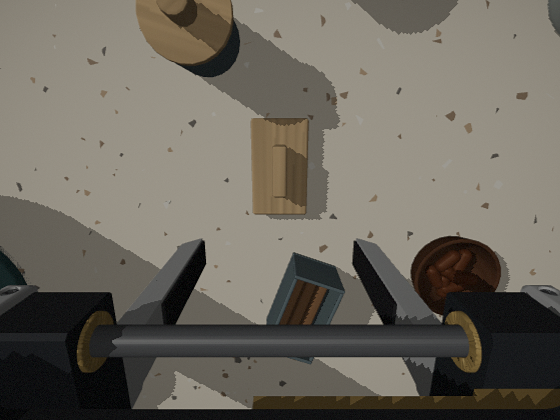

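Call:
{"fn": "step_arm", "kwargs": {"series": [[1,20,0,50,0],[1,28,0,100,0],[1,28,0,140,0],[1,28,0,162,0],[1,28,0,171.5,0],[1,28,0,171.5,0],[1,28,0,171.5,0],[-1,28,0,171.5,0],[-1,28,0,171.5,0],[-1,28,0,171.5,0],[-1,28,0,171.5,0],[-1,28,0,171.5,0],[-1,28,0,171.5,0],[-1,28,0,171.5,0],[-1,28,0,171.5,0],[-1,28,0,171.5,0]]}}

```text
time: 29.28
tool_pos: [0.4598, -0.1621, 0.0264]
ee_rot: [3.142, -0.0, 0.848]
wrist_force: [0.8, 0.5, 0.0]
width: 0.0158
```

Call:
{"fn": "step_arm", "kwargs": {"series": [[-1,0,0,-15,0],[-1,0,0,-50,0],[-1,0,0,-100,0],[-1,0,0,-140,0],[-1,-30,0,-150,9],[-1,-80,-2,-150,18.3],[-1,-130,-3,-150,18.3],[-1,-180,-3,-150,18.3],[-1,-230,-3,-150,18.3],[-1,-265,-3,-150,18.3],[-1,-272,-3,-150,18.3],[-1,-272,-3,-150,18.3],[-1,-272,-3,-150,18.3]]}}

```text
time: 30.9
tool_pos: [0.2785, -0.3633, 0.1767]
ee_rot: [3.142, -0.001, 0.531]
wrist_force: [0.0, 0.7, -2.1]
width: 0.0154
```

```bash
python3 - <<'E'
from h import *
s=shot("wrist","w9");pp(s,"canister_oblong","lid_oblong")
im=s["pixels"][:,:,::-1].copy()
c=np.array([.3645,-.3135]);a=.53;X=np.array([np.cos(a),np.sin(a)]);Y=np.array([-X[1],X[0]])
pts=[proj(s,[*(c+i*.055*X+j*.031*Y),.065]) for i,j in [(1,1),(1,-1),(-1,-1),(-1,1)]];print(np.round(pts))
cv2.polylines(im,[np.int32(np.round(pts))],True,(0,0,255),1)
cv2.imwrite("pics/w9o.png",cv2.convertScaleAbs(cv2.resize(im[40:320,160:420],None,fx=2,fy=2),alpha=1.4))
go(c[0],c[1],.15,a)
E
```

```text
canister_oblong [(0.69, [0.3637, -0.3127, -0.0036])]
lid_oblong [(0.76, [0.2769, -0.3628, 0.1495])]
[[243.  31.]
 [316.  31.]
 [312. 161.]
 [247. 161.]]
pos [ 0.2784 -0.3634  0.1765] yaw 0.531 t 31.05 -> shift [99.5  0.5 26.5  0. ] q6 -0.0
```

View pics/w9o.png

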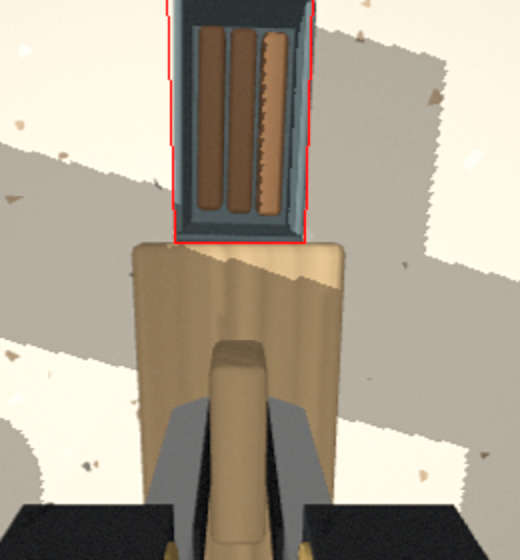

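```bash
python3 - <<'E'
from h import *
s=shot("wrist");p=s["pixels"].astype(int)
for c in (265,280,295): print(c,[tuple(x) for x in p[22:46,c]][::2])
for r in (50,100,145): 
    g=p[r,235:330];d=(g[:,0]>g[:,2]+3)|(g.sum(1)>260);i=np.where(~d)[0];print(r,235+i.min(),235+i.max())
E
```

```text
265 [(np.int64(179), np.int64(173), np.int64(161)), (np.int64(181), np.int64(176), np.int64(163)), (np.int64(180), np.int64(175), np.int64(162)), (np.int64(181), np.int64(176), np.int64(163)), (np.int64(183), np.int64(178), np.int64(165)), (np.int64(131), np.int64(129), np.int64(121)), (np.int64(84), np.int64(95), np.int64(98)), (np.int64(72), np.int64(83), np.int64(84)), (np.int64(33), np.int64(36), np.int64(38)), (np.int64(27), np.int64(32), np.int64(33)), (np.int64(34), np.int64(39), np.int64(40)), (np.int64(31), np.int64(33), np.int64(37))]
280 [(np.int64(181), np.int64(176), np.int64(163)), (np.int64(181), np.int64(175), np.int64(163)), (np.int64(180), np.int64(175), np.int64(162)), (np.int64(181), np.int64(176), np.int64(163)), (np.int64(182), np.int64(177), np.int64(164)), (np.int64(189), np.int64(183), np.int64(168)), (np.int64(82), np.int64(93), np.int64(96)), (np.int64(80), np.int64(91), np.int64(92)), (np.int64(39), np.int64(44), np.int64(45)), (np.int64(27), np.int64(34), np.int64(33)), (np.int64(33), np.int64(36), np.int64(39)), (np.int64(33), np.int64(38), np.int64(37))]
295 [(np.int64(180), np.int64(175), np.int64(161)), (np.int64(181), np.int64(176), np.int64(163)), (np.int64(180), np.int64(176), np.int64(163)), (np.int64(181), np.int64(176), np.int64(163)), (np.int64(181), np.int64(176), np.int64(162)), (np.int64(186), np.int64(180), np.int64(166)), (np.int64(84), np.int64(94), np.int64(95)), (np.int64(84), np.int64(97), np.int64(98)), (np.int64(60), np.int64(69), np.int64(70)), (np.int64(29), np.int64(34), np.int64(35)), (np.int64(29), np.int64(36), np.int64(37)), (np.int64(31), np.int64(38), np.int64(40))]
50 250 317
100 250 314
145 247 311
```

Call:
{"fn": "step_arm", "kwargs": {"series": [[-1,50,1.5,0,1.5],[-1,90,1.5,0,1.5],[-1,98.5,1.5,0,1.5],[-1,98.5,1.5,20,1.5],[-1,98.5,1.5,50,1.5],[-1,98.5,1.5,68,1.5],[-1,98.5,1.5,77,1.5],[-1,98.5,1.5,83,1.5],[-1,98.5,1.5,88,1.5],[-1,98.5,1.5,92,1.5],[-1,98.5,1.5,95,1.5],[-1,98.5,1.5,97,1.5],[-1,98.5,1.5,98,1.5],[-1,98.5,1.5,98,1.5]]}}

```text
time: 32.85
tool_pos: [0.3636, -0.3159, 0.0794]
ee_rot: [3.141, -0.0, 0.503]
wrist_force: [-1.2, 0.7, 4.5]
width: 0.0158
```

```bash
python3 - <<'E'
from h import *
o=robot.get_obs();print(o["tool_pos"],o["wrist_force"],o["wrist_torque"],o["ee_rot"])
E
```

```text
[ 0.36363043 -0.31590503  0.07940559] [-1.20467905  0.7461881   4.47380305] [ 0.32957522  0.54714183 -0.01650632] [ 3.14091408e+00 -2.18084943e-04  5.02743337e-01]
```

Call:
{"fn": "step_arm", "kwargs": {"series": [[0,0,0,0,0],[1,0,0,0,0],[1,0,0,0,0],[1,0,0,0,0],[1,0,0,-15,0],[1,0,0,-55,0],[1,0,0,-105,0],[1,-50,-40,-140,0],[1,-80,-60,-140,0],[1,-80,-60,-140,0],[1,-80,-60,-140,0]]}}

```text
time: 34.22
tool_pos: [0.2649, -0.3019, 0.219]
ee_rot: [3.14, -0.001, 0.502]
wrist_force: [-0.6, 0.9, -0.3]
width: 0.0941
```

```bash
python3 - <<'E'
from h import *
L="small_round large_round square oblong".split()
s=shot("side");S=s["pixels"]
for l in L: pp(s,"lid_"+l,"canister_"+l)
s=shot("top");pp(s,"wooden_bowl","snack_cup",*["lid_"+l for l in L])
cv2.imwrite("pics/final_s.png",cv2.convertScaleAbs(cv2.resize(S[100:360,150:400,::-1],None,fx=2.3,fy=2.3,interpolation=cv2.INTER_CUBIC),alpha=1.2))
cv2.imwrite("pics/final_t.png",cv2.convertScaleAbs(cv2.resize(s["pixels"][130:320,140:450,::-1],None,fx=2.5,fy=2.5,interpolation=cv2.INTER_CUBIC),alpha=1.3))
E
```

```text
lid_small_round [(0.55, [0.4953, -0.0064, 0.0796])]
canister_small_round [(0.79, [0.4909, -0.0054, -0.0053])]
lid_large_round [(0.6, [0.671, -0.0007, 0.0738])]
canister_large_round [(0.93, [0.6658, -0.001, 0.0014])]
lid_square []
canister_square [(0.94, [0.6273, 0.2157, -0.0048])]
lid_oblong [(0.92, [0.3595, -0.3124, 0.0524]), (0.7, [0.6668, 0.0018, 0.0717])]
canister_oblong [(0.7, [0.3682, -0.3121, -0.001])]
wooden_bowl [(0.87, [0.5398, -0.4003, 0.0017]), (0.18, [0.6623, 0.0018, -0.0035])]
snack_cup [(0.68, [0.5323, 0.4216, 0.0011])]
lid_small_round [(0.77, [0.4941, -0.0118, 0.0774])]
lid_large_round [(0.67, [0.6632, 0.0005, 0.0677])]
lid_square [(0.72, [0.6245, 0.2118, 0.0807])]
lid_oblong [(0.98, [0.3652, -0.3112, 0.0559])]
```

View pics/final_s.png

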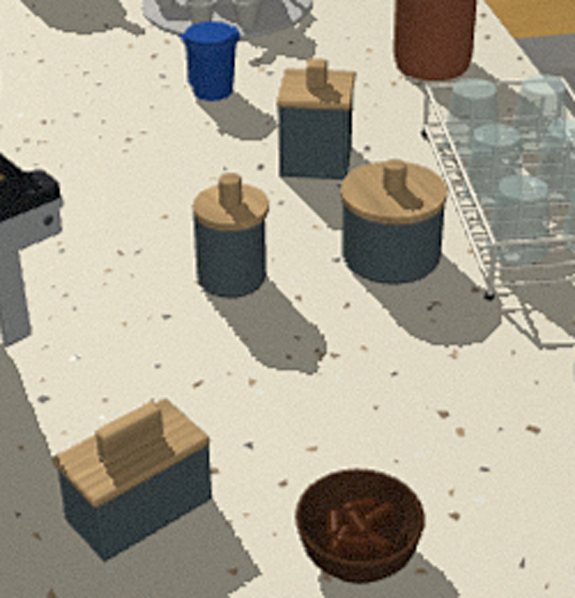

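View pics/final_t.png

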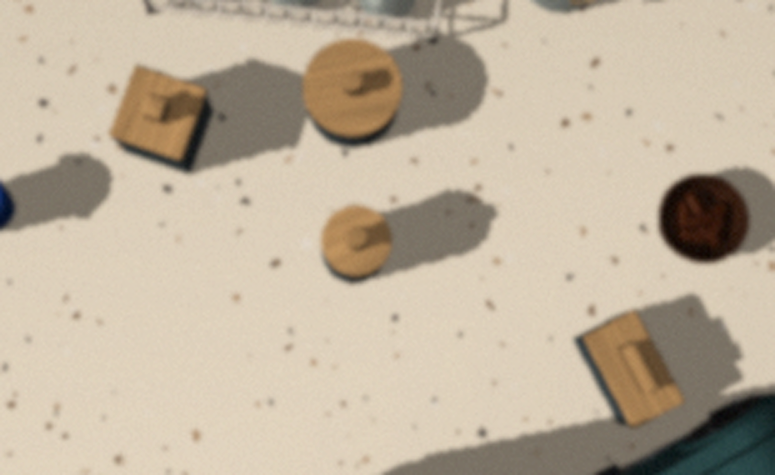

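Both final pictures show all four lids flat on their rims (side crop: small at (231,205), large (394,190), square (316,87), oblong (133,450)). The bowl and cup have not moved.

```bash
python3 -c "
from bench import robot
print(robot.close_job())"
```

```text
the job is handed in; nothing more can be done
None
```

I put all four lids on their matching canisters, each lowered in the gripper until it touched. I then let go of everything and handed the job in at about 34 s of the 102 s allowed; no verdict is reported.

- **Seating:** each lid stopped within about 1.5 mm of its home height; the small round one measured the most, about 1.4 mm high. It did not move when I pressed it with 13 N. The last side and top pictures show all four lids flat on their rims.
- **Position:** the finger position at release was about 2 mm or less from each canister's measured centre. The bowl and cup still stood within about 6 mm of where they were first measured, roughly the detector's error.
- **Checks that disagreed:** on the last side picture the detector missed the square lid. It also put the oblong lid about 9 mm from its canister and the large round lid about 3 mm above its allowed height. The top picture put those two within about 4 mm of their canisters and at the right height.

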